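Free the seized bleed knob

ROBOT

A 6-joint arm with a two-finger parallel gripper is mounted at the origin on a cart in front of the work surface, level with it; the furniture and walls round the work are solid. World frame = base frame: x ahead of the robot, y to its left, z up, the work surface at z = 0. Lengths are in m, angles in rad, forces in N, time in s.
With the tool pointing down it reaches from about 0.35 to 0.775 m from the base axis. Payload 7.3 kg.
Tool frame: the origin (TCP) lies between the finger pads; the fingertips stand ahead of it and the grasp point (between the pads) lies 6 mm ahead of it (robot.tip_extent is the x of the fingertips in the tool frame, in m); x points along the fingers, z is the direction in which the jaws open and shut, and the axes are right-handed (so a half turn about x gives the same grasp; the last joint's range is limited). The gripper opens to 92 mm and grips with 3 to 60 N. Pads are 19 mm wide; open, the fingers measure 130 mm over their backs; the gripper's body (75 mm by 190 mm) begins 47 mm behind the grasp point.
Start: joints at [1.158, 0.342, 1.524, -0, 1.275, -0.146], TCP at [0.138, 0.506, 0.252] pointing down, gripper open.
Joint ranges: [-2.53, 2.53], [-0.77, 2.02], [0.04, 2.7], [-1, 4.14], [0.28, 2.66], [-3.11, 3.11]. Speed limits (rad/s): [2.57, 2.57, 3.14, 3.14, 3.14, 3.14].

INTERFACE

Orientations are given as [roll, pitch, yaw] about the fixed x, y, z axes, in that order (R = Rz(yaw) Ry(pitch) Rx(roll)).
In Python, from cell import robot gives the robot as it stands. The module is installed in compiled form; this text tells all that it offers.
- The arm moves only by the shell command python3 -m creep 'ROWS' [FORCE]. ROWS is JSON, a list of rows, each an object with "translation": the shift along the tool's x, y, z in m, a list of three; "twist": the turn, a rotation vector about the tool's x, y, z in rad, a list of three; "hand": the opening in per cent of the stroke, from 0 (shut) to 100 (fully open). A call has 1 to 5 rows; each row is the pose to reach, as a shift and turn from the pose measured when the call began, along the tool's axes at that moment; what a row does not reach only later rows make up. A row lasts 1/10 s, in which the tool goes at most 50 mm and 8.59 degrees, less where a joint would pass 70% of its speed; a pose out of reach is approached as far as the arm can. A call with a gripper value outside its range is refused whole. The fingers move at their own pace and stop on an object; FORCE is the grip in N (left out, the last holds). Time passes only in rows, so rows that repeat a pose let the fingers close. It gives the time, the measured TCP pose, the force and the opening at its end, in the units of the state.
- robot.observe(): the state, without advancing time (a new reading comes with each control period).
- robot.read_camera(name): name is "scene" or "side" or "wrist"; returns the picture (480x640x3 uint8, blue, green, red); there is no depth.
- robot.calibration(name): a dict with "intrinsics" (3x3 intrinsics, pixels), "cam_to_world" (4x4, takes a point from camera to world coordinates); the wrist camera has in their place "mount" (4x4, takes a point from camera to tool coordinates, whose origin is the TCP and whose axes are the tool frame's). Camera axes: x right, y up, looking along -z (the intrinsics and any distortion apply to the point x, -y, -z); pixel columns grow to the right and rows downward; lengths in m; the calibration is good to about 2 mm. A picture is of the moment at which its call begins: read the wrist's pose just before it. calibration takes no time and is no camera call.
- robot.hand_in(): hands the job in, once; it reports no verdict.
The state is a dict: "time": time; "qpos": joint angles; "qvel": joint speeds; "joint_efforts": joint torques, N m; "tool_pos": TCP position; "tool_rot": TCP orientation; "contact_force": force on the tool from outside, world axes, zero at the start; "torque": the same for the moment, N m; "opening": finger opening in m.
Only numpy, scipy, OpenCV 4.12 (cv2) and the standard library are available. Lean on these libraries where they do the work, as an engineer would, in place of code of your own. Each camera call takes 0.05 s, during which the arm holds its last target. There are 200 camera calls.

TASK

The rust-brown wing knob on one of the two condensate traps has seized. Grip it and rock it back and forth in small arcs, going to where it sticks each way, until it breaks free; then turn it anticlockwise (seen from above) to the green open mark, a sixth of a turn from the red one, and let go. Leave the blue knob on the other trap as it is.

Things in the scene. Friction and masses are not known exactly. Their poses are not given: they have to be found in the camera images.
- seized_grip (a point): Centre of the seized wing knob (rust-brown), on its turning axis, 115 mm above the bench: an upright bar 54 mm long (x of this point), 12 mm thick (y), 38 mm tall, its top 15 mm above this point; pinch it from above across its thickness. White dot on top at the +x end. Below it, a fixed grey pot, 92 mm wide, flat top 84 mm above the bench, with a red and a green mark.
- seized_knob (a joint): Turn of the brown knob, rad, anticlockwise +: 0 closed (dot at red mark), 1.05 open (green), end 1.15. Seized: first gives 0.18 either way, then a springy stop (2 N m/rad); alternate swings to the stop loosen it, to 0.27, then 0.36; free after 3 clockwise (-) swings with 2 anticlockwise between. Swings of 0.40-0.45 each way always suffice; one hard twist does not. Stays where left when free.
- good_grip (a point): Centre of the other trap's wing knob, the same size and height but bright blue; not to be turned. (Beware: an orange coiled air hose, a solid obstacle, hangs from above the bench's front edge about 0.4 m from the robot, 45 degrees to its right, x 0.30, y -0.29, down to the bench; both traps stand well to the left of it.)
- good_knob (a joint): Turn of the blue knob in rad, anticlockwise positive; starts at 0 and turns easily.

How it is judged:
By the outcome, as a careful person would: the job done as asked, in the order asked, and still so for the second after the job is handed in, with the robot touching nothing.
It also fails if it takes over 53 s, if anything falls off the work surface, if the arm or the gripper's body presses on something with over 40 N, if the wrist force passes 120 N, or if a joint passes its speed limit or range.

## Working session

There is one attempt and no reset: what is moved stays moved. The work goes in short steps, Python scripts to look and compute and a shell command to move; the robot and the scene stay as the last step left them, time stands still between calls to the robot, and variables do not carry over. Pictures are saved under pics/ and viewed, about 8 in all and at most 12, crops included, and the job is handed in when it is done.

```bash
mkdir -p pics; python3 - <<'E'
from cell import robot
import cv2,numpy as np
s=robot.observe()
for k,v in s.items(): print(k,np.round(v,4))
a=robot.read_camera("scene");b=robot.read_camera("side");c=robot.read_camera("wrist")
for n,i in zip("abc",(a,b,c)): cv2.imwrite(f"pics/{n}_raw.png",i)
r=lambda i:cv2.resize(i,(400,300),interpolation=cv2.INTER_AREA)
cv2.imwrite("pics/all.png",np.vstack([np.hstack([r(a),r(b)]),np.hstack([r(c),r(c)*0])]))
for n in("scene","side","wrist"):print({k:np.round(v,4).tolist() for k,v in robot.calibration(n).items()})
print(robot.tip_extent)
E
```

```text
time 0.0
qpos [ 1.158   0.3427  1.525  -0.      1.2754 -0.146 ]
qvel [-0.0005  0.0007  0.0018 -0.0011 -0.0003  0.0011]
joint_efforts [ 1.40000e-03 -4.31231e+01 -2.44223e+01  7.18000e-02  5.59000e-02
 -1.00000e-04]
tool_pos [0.1383 0.5061 0.251 ]
tool_rot [ 3.0024  1.5693 -1.9768]
contact_force [0.0755 0.6503 0.084 ]
torque [-0.012   0.02   -0.0306]
opening 0.0917
{'intrinsics': [[616.121, 0.0, 317.6875], [0.0, 616.121, 240.1157], [0.0, 0.0, 1.0]], 'cam_to_world': [[0.9057, -0.3209, 0.2772, 0.7052], [0.424, 0.686, -0.5912, -0.4051], [-0.0005, 0.653, 0.7574, 0.7917], [0.0, 0.0, 0.0, 1.0]]}
{'intrinsics': [[443.3899, 0.0, 320.7091], [0.0, 443.3899, 236.6495], [0.0, 0.0, 1.0]], 'cam_to_world': [[-0.9999, -0.0088, -0.007, 0.4635], [0.0003, -0.6452, 0.764, 0.742], [-0.0112, 0.764, 0.6451, 0.6775], [0.0, 0.0, 0.0, 1.0]]}
{'intrinsics': [[383.7485, 0.0, 323.7556], [0.0, 383.7485, 237.3316], [0.0, 0.0, 1.0]], 'mount': [[-0.0006, 0.2884, -0.9575, -0.1329], [-0.0, 0.9575, 0.2884, 0.0784], [1.0, 0.0002, -0.0005, 0.0006], [0.0, 0.0, 0.0, 1.0]]}
0.025
```

View pics/all.png

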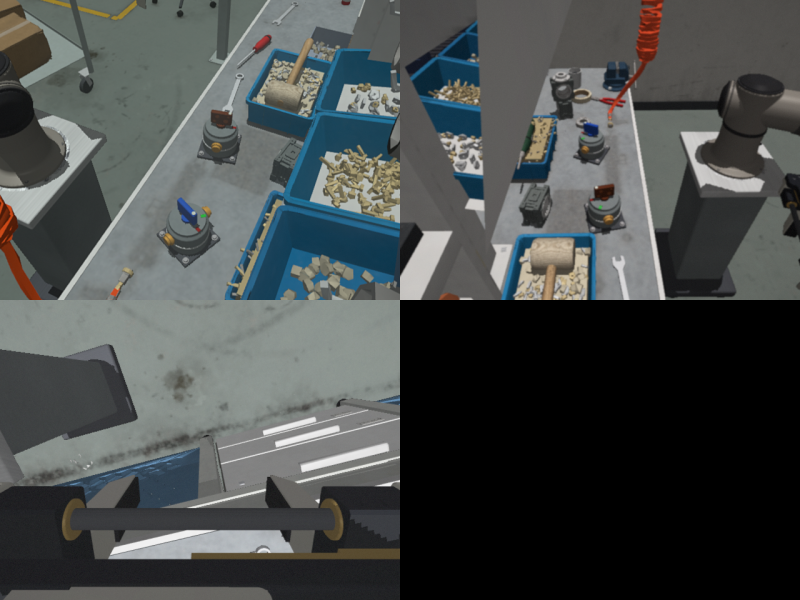

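The collage shows the brown knob at about (350,190) full-size in the scene view and (965-640=325,305) in the side view. The blue one sits at scene (300,337). Next I'll mask the brown top face and triangulate.

```bash
cat > h.py <<'E'
import numpy as np,cv2
from cell import robot
from scipy.spatial.transform import Rotation as R
def ray(n,u,v,T=None):
    c=robot.calibration(n);K=c["intrinsics"]
    if T is None:T=c["cam_to_world"]
    d=np.linalg.inv(K)@[u,v,1];d=np.array([d[0],-d[1],-d[2]])
    return T[:3,3],T[:3,:3]@d
def onz(n,u,v,z,T=None):
    o,d=ray(n,u,v,T);return o+d*(z-o[2])/d[2]
def wristT(s):
    T=np.eye(4);T[:3,:3]=R.from_euler('xyz',s["tool_rot"]).as_matrix();T[:3,3]=s["tool_pos"]
    return T@robot.calibration("wrist")["mount"]
E
python3 - <<'E'
from h import *
for n,f,box in(("scene","a",(280,130,140,140)),("side","b",(270,270,120,120))):
    i=cv2.imread(f"pics/{f}_raw.png");x,y,w,h=box;c=i[y:y+h,x:x+w]
    hsv=cv2.cvtColor(c,cv2.COLOR_BGR2HSV)
    m=((hsv[...,0]<14)&(hsv[...,1]>110)&(hsv[...,2]>30)).astype(np.uint8)
    k,l,st,ce=cv2.connectedComponentsWithStats(m)
    for j in range(1,k):
        if st[j,4]>15:
            u,v=ce[j]+[x,y];print(n,st[j]+[x,y,0,0,0],np.round((u,v),1),onz(n,u,v,.112).round(3))
    cv2.imwrite(f"pics/{f}_crop.png",cv2.resize(c,(400,400),interpolation=cv2.INTER_CUBIC))
cv2.imwrite("pics/crops.png",np.hstack([cv2.imread("pics/a_crop.png"),cv2.imread("pics/b_crop.png")]))
s=robot.observe();T=R.from_euler('xyz',s["tool_rot"]).as_matrix();print(T.round(3))
E
```

```text
scene [339 176  26   8  96] [351.7 179.4] [0.451 0.264 0.112]
scene [347 199  11   4  26] [352.1 200.4] [0.47  0.221 0.112]
side [312 295  30  26 565] [327.  306.7] [0.459 0.253 0.112]
side [304 318   7   4  19] [306.5 319.2] [0.493 0.279 0.112]
[[-0.    -0.965  0.264]
 [-0.001  0.264  0.965]
 [-1.     0.    -0.001]]
```

View pics/crops.png

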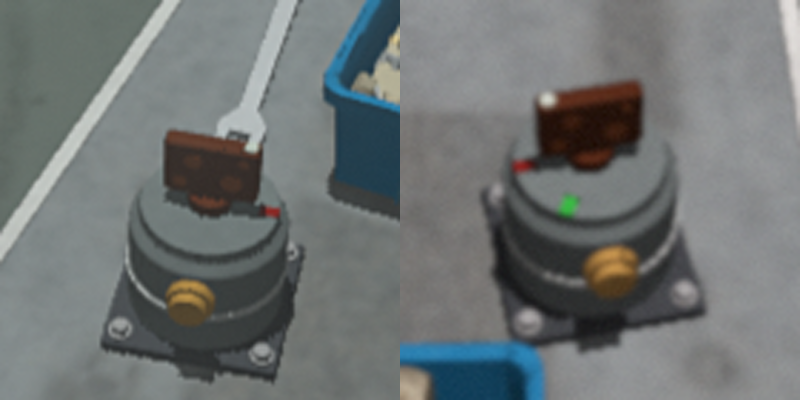

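The crops show the dot at the +x end of the bar, scene crop (252,147) and side crop (147,99), next to the red mark. Green is on the +y side. Next I'll get the top edge ends.

```bash
python3 - <<'E'
from h import *
g=lambda n,f,x,y,cx,cy,z=.130:onz(n,x+cx/f,y+cy/f,z)
for n,f,x,y,p in(("scene",400/140,280,130,[(167,134),(260,148)]),("side",400/120,270,270,[(139,96),(241,85)])):
    P=[g(n,f,x,y,*q) for q in p];d=P[1]-P[0];print(n,np.round(P,4),np.mean(P,0).round(4),np.linalg.norm(d).round(4),np.arctan2(d[1],d[0]))
r=g("scene",400/140,280,130,272,212,.084);r2=g("side",400/120,270,270,124,167,.084);gr=g("side",400/120,270,270,168,206,.084)
print("marks",r,r2,gr)
E
```

```text
scene [[0.4372 0.2428 0.13  ]
 [0.4872 0.254  0.13  ]] [0.4622 0.2484 0.13  ] 0.0512 0.2217075071090579
side [[0.4843 0.2516 0.13  ]
 [0.4338 0.2449 0.13  ]] [0.459  0.2483 0.13  ] 0.0509 -3.009100851535884
marks [0.49726614 0.25490682 0.084     ] [0.49291556 0.25841374 0.084     ] [0.47050448 0.28315779 0.084     ]
```

```bash
python3 -m creep '[{"translation":[0,-0.02,-0.009],"twist":[-0.05,0,0],"hand":100},{"translation":[0,-0.06,-0.026],"twist":[-0.15,0,0],"hand":100},{"translation":[0,-0.105,-0.045],"twist":[-0.25,0,0],"hand":100},{"translation":[0,-0.15,-0.065],"twist":[-0.36,0,0],"hand":100},{"translation":[0,-0.19,-0.082],"twist":[-0.467,0,0],"hand":100}]' 60
python3 - <<'E'
from h import *
s=robot.observe();M=R.from_euler('xyz',s["tool_rot"]).as_matrix()
t=np.array([.46,.248,.24]);print(s["tool_pos"],M.round(3)[:,2],(M.T@(t-s["tool_pos"])).round(4),s["qpos"].round(3) if hasattr(s["qpos"],'round') else s["qpos"])
E
```

```text
time: 0.65
tool_pos: [0.3012, 0.3754, 0.2511]
tool_rot: [2.564, 1.569, -1.944]
contact_force: [0.3, 0.7, 0.5]
opening: 0.0919
[0.30117462 0.37536367 0.25114011] [-0.203  0.979 -0.001] [ 0.0112 -0.1296 -0.157 ] [ 7.360e-01  2.630e-01  1.639e+00 -1.000e-03  1.241e+00 -1.040e+00]
```

```bash
python3 -m creep '[{"translation":[0.002,-0.026,-0.031],"twist":[0,0,0],"hand":100},{"translation":[0.005,-0.056,-0.068],"twist":[0,0,0],"hand":100},{"translation":[0.008,-0.086,-0.104],"twist":[0,0,0],"hand":100},{"translation":[0.011,-0.115,-0.139],"twist":[0,0,0],"hand":100},{"translation":[0.011,-0.13,-0.157],"twist":[0,0,0],"hand":100}]'
python3 - <<'E'
from h import *
s=robot.observe();i=robot.read_camera("wrist");cv2.imwrite("pics/w1.png",i)
M=R.from_euler('xyz',s["tool_rot"]).as_matrix();print(s["tool_pos"],M.round(3)[:,2],s["qpos"])
E
```

```text
time: 1.15
tool_pos: [0.4625, 0.2455, 0.2395]
tool_rot: [2.509, 1.568, -2.002]
contact_force: [-1.5, 0.3, 0.2]
opening: 0.092
[0.4624898  0.24547936 0.23945808] [-0.201  0.98  -0.002] [ 0.34257414  0.35077829  1.54635735 -0.00194726  1.24625913 -1.42967452]
```

View pics/w1.png

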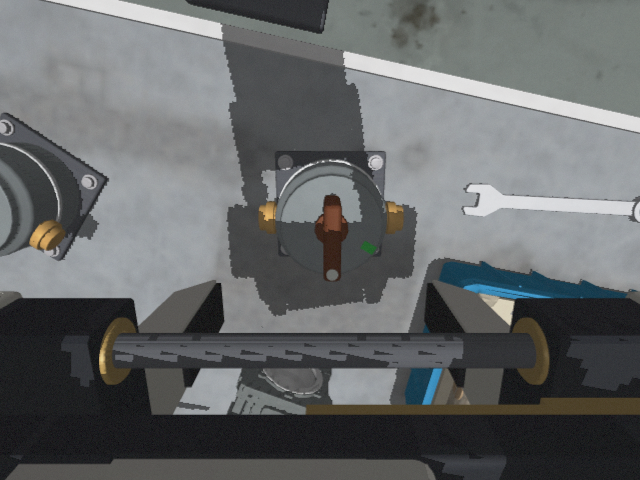

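The knob is seen from above. Its top runs from about (333,196) to (333,281), with the dot at (333,274) and the green mark at (369,248).

```bash
python3 - <<'E'
from h import *
i=cv2.imread("pics/w1.png");h=cv2.cvtColor(i,cv2.COLOR_BGR2HSV)[180:290,300:360]
s=robot.observe();T=wristT(s);M=R.from_euler('xyz',s["tool_rot"]).as_matrix()
a=onz("wrist",333,196.5,.13,T);b=onz("wrist",333,281,.13,T)
c=(a+b)/2;d=b-a;g=onz("wrist",369,248,.084,T)-c
print(a,b,c,np.linalg.norm(d),"yaw",np.arctan2(d[1],d[0]),"green",np.arctan2(g[1],g[0]),"dot",onz("wrist",333,274,.13,T))
print("tool z yaw-90",np.arctan2(M[1,2],M[0,2])-np.pi/2,"move",M.T@([c[0],c[1],.121]-s["tool_pos"]))
E
```

```text
[0.4314291 0.2441497 0.13     ] [0.4886095  0.25621078 0.13      ] [0.4600193  0.25018024 0.13      ] 0.05843857918276262 yaw 0.20788321020979897 green 1.1608864443801483 dot [0.48357566 0.255149   0.13      ]
tool z yaw-90 0.20095817201700306 move [0.11853439 0.0030568  0.00699458]
```

```bash
python3 -m creep '[{"translation":[0.03,0.001,0.005],"twist":[0,0,0],"hand":100},{"translation":[0.065,0.001,0.005],"twist":[0,0,0],"hand":100},{"translation":[0.095,0.001,0.005],"twist":[0,0,0],"hand":100},{"translation":[0.1165,0.001,0.005],"twist":[0,0,0],"hand":60},{"translation":[0.1165,0.001,0.005],"twist":[0,0,0],"hand":30}]' 20
python3 -m creep '[{"translation":[0,0,0],"twist":[0,0,0],"hand":0},{"translation":[0,0,0],"twist":[0,0,0],"hand":0},{"translation":[0,0,0],"twist":[0,0,0],"hand":0},{"translation":[0,0,0],"twist":[0,0,0],"hand":0},{"translation":[0,0,0],"twist":[0,0,0],"hand":0}]' 20
python3 -c "
from cell import robot
s=robot.observe();print(s['torque'],s['qpos'])"
```

```text
time: 1.7
tool_pos: [0.4604, 0.2481, 0.1201]
tool_rot: [2.11, 1.563, -2.402]
contact_force: [1.0, 0.3, -0.4]
opening: 0.0803
time: 2.2
tool_pos: [0.4606, 0.2482, 0.1208]
tool_rot: [2.176, 1.564, -2.336]
contact_force: [-0.3, 0.5, -0.4]
opening: 0.0402
[ 0.03012454 -0.01382821  0.00152042] [ 0.34934257  0.48529149  1.6998471  -0.00366426  0.96257837 -1.42032404]
```

```bash
python3 -m creep '[{"translation":[0,0,0.001],"twist":[0,0,0],"hand":0},{"translation":[0,0,0.001],"twist":[0,0,0],"hand":0},{"translation":[0,0,0.001],"twist":[0,0,0],"hand":0},{"translation":[0,0,0.001],"twist":[0,0,0],"hand":0},{"translation":[0,0,0.001],"twist":[0,0,0],"hand":0}]' 40
python3 -c "
from cell import robot
s=robot.observe();print(s['torque'],s['qpos'])"
```

```text
time: 2.7
tool_pos: [0.4602, 0.2504, 0.1208]
tool_rot: [1.863, 1.565, -2.649]
contact_force: [-0.9, 6.2, -0.1]
opening: 0.0117
[ 1.11128672  0.31919539 -0.0950284 ] [ 3.52384433e-01  4.85805373e-01  1.69869290e+00 -9.23007410e-04
  9.62465350e-01 -1.41839960e+00]
```

```bash
python3 -m creep '[{"translation":[0,0,0],"twist":[0,0,0],"hand":0},{"translation":[0,0,0],"twist":[0.14,0,0],"hand":0},{"translation":[0,0,0],"twist":[0.28,0,0],"hand":0},{"translation":[0,0,0],"twist":[0.42,0,0],"hand":0},{"translation":[0,0,0],"twist":[0.44,0,0],"hand":0}]' 60
cat > st.py <<'E'
from h import *
s=robot.observe();M=R.from_euler('xyz',s["tool_rot"]).as_matrix()
print("yaw from closed",round(np.arctan2(M[1,2],M[0,2])-np.pi/2-.201,3),"M",np.round(s["torque"],2),"q",np.round(s["qpos"],3),"F",np.round(s["contact_force"],1),"tilt",np.round(M[:,0],3))
E
python3 st.py
```

```text
time: 3.2
tool_pos: [0.4602, 0.2509, 0.1208]
tool_rot: [2.168, 1.566, -2.785]
contact_force: [-0.7, 3.9, -1.0]
opening: 0.0115
yaw from closed -0.442 M [1.   0.12 0.52] q [ 0.353  0.486  1.698 -0.     0.962 -0.977] F [-0.7  3.9 -1. ] tilt [-0.005 -0.002 -1.   ]
```

The stop torque of 0.52 N m matches 2·(0.44−0.18), so the grip is holding. Next is the anticlockwise swing.

```bash
python3 -m creep '[{"translation":[0,0,0],"twist":[-0.14,0,0],"hand":0},{"translation":[0,0,0],"twist":[-0.28,0,0],"hand":0},{"translation":[0,0,0],"twist":[-0.42,0,0],"hand":0},{"translation":[0,0,0],"twist":[-0.56,0,0],"hand":0},{"translation":[0,0,0],"twist":[-0.7,0,0],"hand":0}]'; python3 st.py
python3 -m creep '[{"translation":[0,0,0],"twist":[-0.12,0,0],"hand":0},{"translation":[0,0,0],"twist":[-0.18,0,0],"hand":0},{"translation":[0,0,0],"twist":[-0.18,0,0],"hand":0}]'; python3 st.py
```

```text
time: 3.7
tool_pos: [0.4602, 0.2502, 0.1208]
tool_rot: [1.651, 1.565, -2.594]
contact_force: [0.6, -1.3, 1.6]
opening: 0.0119
yaw from closed 0.267 M [-0.3  -0.04 -0.09] q [ 3.520e-01  4.860e-01  1.699e+00 -1.000e-03  9.630e-01 -1.686e+00] F [ 0.6 -1.3  1.6] tilt [-0.005 -0.003 -1.   ]
time: 4.0
tool_pos: [0.4604, 0.25, 0.1208]
tool_rot: [1.509, 1.565, -2.553]
contact_force: [-0.4, 0.5, 0.1]
opening: 0.0117
yaw from closed 0.449 M [-0.01 -0.08 -0.27] q [ 0.352  0.486  1.699 -0.002  0.963 -1.868] F [-0.4  0.5  0.1] tilt [-0.005 -0.003 -1.   ]
```

```bash
python3 -m creep '[{"translation":[0,0,0],"twist":[0.14,0,0],"hand":0},{"translation":[0,0,0],"twist":[0.28,0,0],"hand":0},{"translation":[0,0,0],"twist":[0.42,0,0],"hand":0},{"translation":[0,0,0],"twist":[0.56,0,0],"hand":0},{"translation":[0,0,0],"twist":[0.7,0,0],"hand":0}]'; python3 st.py
python3 -m creep '[{"translation":[0,0,0],"twist":[0.12,0,0],"hand":0},{"translation":[0,0,0],"twist":[0.19,0,0],"hand":0},{"translation":[0,0,0],"twist":[0.19,0,0],"hand":0}]'; python3 st.py
```

```text
time: 4.5
tool_pos: [0.4602, 0.2507, 0.1208]
tool_rot: [2.006, 1.566, -2.762]
contact_force: [0.6, 4.7, -4.8]
opening: 0.0116
yaw from closed -0.256 M [0.97 0.03 0.07] q [ 0.353  0.486  1.699 -0.     0.962 -1.163] F [ 0.6  4.7 -4.8] tilt [-0.005 -0.002 -1.   ]
time: 4.8
tool_pos: [0.4602, 0.2509, 0.1208]
tool_rot: [2.134, 1.566, -2.824]
contact_force: [0.9, 2.7, -0.7]
opening: 0.0114
yaw from closed -0.447 M [0.79 0.1  0.22] q [ 0.353  0.486  1.698  0.     0.962 -0.973] F [ 0.9  2.7 -0.7] tilt [-0.005 -0.002 -1.   ]
```

```bash
python3 -m creep '[{"translation":[0,0,0],"twist":[-0.14,0,0],"hand":0},{"translation":[0,0,0],"twist":[-0.28,0,0],"hand":0},{"translation":[0,0,0],"twist":[-0.42,0,0],"hand":0},{"translation":[0,0,0],"twist":[-0.56,0,0],"hand":0},{"translation":[0,0,0],"twist":[-0.7,0,0],"hand":0}]'; python3 st.py
python3 -m creep '[{"translation":[0,0,0],"twist":[-0.12,0,0],"hand":0},{"translation":[0,0,0],"twist":[-0.18,0,0],"hand":0},{"translation":[0,0,0],"twist":[-0.18,0,0],"hand":0}]'; python3 st.py
```

```text
time: 5.3
tool_pos: [0.4603, 0.2502, 0.1208]
tool_rot: [1.627, 1.565, -2.623]
contact_force: [0.2, -1.6, 0.5]
opening: 0.0114
yaw from closed 0.261 M [-0.3  -0.06 -0.07] q [ 3.520e-01  4.860e-01  1.699e+00 -1.000e-03  9.630e-01 -1.680e+00] F [ 0.2 -1.6  0.5] tilt [-0.005 -0.003 -1.   ]
time: 5.6
tool_pos: [0.4603, 0.25, 0.1208]
tool_rot: [1.502, 1.565, -2.566]
contact_force: [-0.2, 1.1, -0.4]
opening: 0.012
yaw from closed 0.443 M [ 0.04 -0.07 -0.08] q [ 0.352  0.486  1.699 -0.002  0.963 -1.862] F [-0.2  1.1 -0.4] tilt [-0.005 -0.003 -1.   ]
```

Each stop torque is lower than the last. Next is the third clockwise swing.

```bash
python3 -m creep '[{"translation":[0,0,0],"twist":[0.14,0,0],"hand":0},{"translation":[0,0,0],"twist":[0.28,0,0],"hand":0},{"translation":[0,0,0],"twist":[0.42,0,0],"hand":0},{"translation":[0,0,0],"twist":[0.56,0,0],"hand":0},{"translation":[0,0,0],"twist":[0.7,0,0],"hand":0}]'; python3 st.py
python3 -m creep '[{"translation":[0,0,0],"twist":[0.12,0,0],"hand":0},{"translation":[0,0,0],"twist":[0.185,0,0],"hand":0},{"translation":[0,0,0],"twist":[0.185,0,0],"hand":0}]'; python3 st.py
```

```text
time: 6.1
tool_pos: [0.4602, 0.2506, 0.1208]
tool_rot: [2.006, 1.565, -2.768]
contact_force: [0.3, 5.4, 0.1]
opening: 0.0114
yaw from closed -0.263 M [0.99 0.13 0.18] q [ 0.352  0.486  1.699 -0.     0.962 -1.156] F [0.3 5.4 0.1] tilt [-0.005 -0.002 -1.   ]
time: 6.4
tool_pos: [0.4602, 0.2509, 0.1208]
tool_rot: [2.119, 1.566, -2.841]
contact_force: [0.5, 2.4, -0.5]
opening: 0.0117
yaw from closed -0.449 M [ 0.67 -0.02  0.06] q [ 0.353  0.486  1.698  0.     0.962 -0.97 ] F [ 0.5  2.4 -0.5] tilt [-0.005 -0.002 -1.   ]
```

```bash
python3 -m creep '[{"translation":[0,0,0],"twist":[-0.14,0,0],"hand":0},{"translation":[0,0,0],"twist":[-0.28,0,0],"hand":0},{"translation":[0,0,0],"twist":[-0.42,0,0],"hand":0},{"translation":[0,0,0],"twist":[-0.56,0,0],"hand":0},{"translation":[0,0,0],"twist":[-0.7,0,0],"hand":0}]'; python3 st.py
python3 -m creep '[{"translation":[0,0,0],"twist":[-0.12,0,0],"hand":0},{"translation":[0,0,0],"twist":[-0.18,0,0],"hand":0},{"translation":[0,0,0],"twist":[-0.18,0,0],"hand":0}]'; python3 st.py
```

```text
time: 6.9
tool_pos: [0.4602, 0.2502, 0.1208]
tool_rot: [1.615, 1.565, -2.638]
contact_force: [0.8, -1.5, 0.6]
opening: 0.012
yaw from closed 0.259 M [-0.31 -0.11 -0.05] q [ 3.520e-01  4.860e-01  1.699e+00 -1.000e-03  9.630e-01 -1.678e+00] F [ 0.8 -1.5  0.6] tilt [-0.005 -0.003 -1.   ]
time: 7.2
tool_pos: [0.4603, 0.25, 0.1208]
tool_rot: [1.501, 1.565, -2.569]
contact_force: [-0.1, 0.2, 0.0]
opening: 0.0116
yaw from closed 0.441 M [ 0.11 -0.1   0.03] q [ 0.352  0.486  1.699 -0.002  0.963 -1.86 ] F [-0.1  0.2  0. ] tilt [-0.005 -0.003 -1.   ]
```

The knob turned past 0.44 with no torque, so it's free. Now I'll turn it to 1.05.

```bash
python3 -m creep '[{"translation":[0,0,0],"twist":[-0.14,0,0],"hand":0},{"translation":[0,0,0],"twist":[-0.28,0,0],"hand":0},{"translation":[0,0,0],"twist":[-0.42,0,0],"hand":0},{"translation":[0,0,0],"twist":[-0.56,0,0],"hand":0},{"translation":[0,0,0],"twist":[-0.61,0,0],"hand":0}]'; python3 st.py
python3 -m creep '[{"translation":[0,0,0],"twist":[0,0,0],"hand":0},{"translation":[0,0,0],"twist":[0,0,0],"hand":0}]'; python3 st.py
```

```text
time: 7.7
tool_pos: [0.4608, 0.2497, 0.1208]
tool_rot: [1.088, 1.566, -2.369]
contact_force: [1.7, -1.0, -0.9]
opening: 0.0117
yaw from closed 1.054 M [-0.12 -0.42 -0.05] q [ 0.351  0.486  1.698 -0.003  0.962 -2.473] F [ 1.7 -1.  -0.9] tilt [-0.004 -0.004 -1.   ]
time: 7.9
tool_pos: [0.4608, 0.2496, 0.1208]
tool_rot: [1.109, 1.566, -2.35]
contact_force: [-0.4, 1.7, -0.4]
opening: 0.012
yaw from closed 1.053 M [ 0.13 -0.13  0.05] q [ 0.351  0.486  1.698 -0.003  0.962 -2.471] F [-0.4  1.7 -0.4] tilt [-0.004 -0.004 -1.   ]
```

Open and release.

```bash
python3 -m creep '[{"translation":[0,0,0],"twist":[0,0,0],"hand":60},{"translation":[0,0,0],"twist":[0,0,0],"hand":60},{"translation":[0,0,0],"twist":[0,0,0],"hand":60},{"translation":[0,0,0],"twist":[0,0,0],"hand":60},{"translation":[0,0,0],"twist":[0,0,0],"hand":60}]'
python3 -m creep '[{"translation":[-0.02,0,0],"twist":[0,0,0],"hand":60},{"translation":[-0.05,0,0],"twist":[0,0,0],"hand":60},{"translation":[-0.08,0,0],"twist":[0,0,0],"hand":60},{"translation":[-0.11,0,0],"twist":[0,0,0],"hand":60},{"translation":[-0.12,0,0],"twist":[0,0,0],"hand":60}]'
python3 - <<'E'
from h import *
s=robot.observe();i=robot.read_camera("wrist");j=robot.read_camera("side");k=robot.read_camera("scene")
print(wristT(s).tolist())
z=lambda c:cv2.resize(c,(400,300),interpolation=cv2.INTER_CUBIC)
cv2.imwrite("pics/w2.png",i);cv2.imwrite("pics/end.png",np.vstack([np.hstack([z(i[130:340,180:460]),z(j[260:365,260:400])]),np.hstack([z(k[140:275,270:450]),z(k[280:430,220:420])])]))
E
```

```text
time: 8.4
tool_pos: [0.4608, 0.2496, 0.1208]
tool_rot: [1.104, 1.565, -2.355]
contact_force: [0.2, 0.8, -0.5]
opening: 0.0473
time: 8.9
tool_pos: [0.4624, 0.2505, 0.2439]
tool_rot: [2.413, 1.568, -1.046]
contact_force: [-0.3, 0.2, 0.3]
opening: 0.055
[[-0.9500021391828787, -0.2987117453517736, -0.09092430223460998, 0.4377585874002289], [0.3122415585824548, -0.9098244655137366, -0.273358100385999, 0.17706014104351195], [-0.0010698794104662933, -0.28808112597242386, 0.9576054094544924, 0.37688831341239193], [0.0, 0.0, 0.0, 1.0]]
```

View pics/end.png

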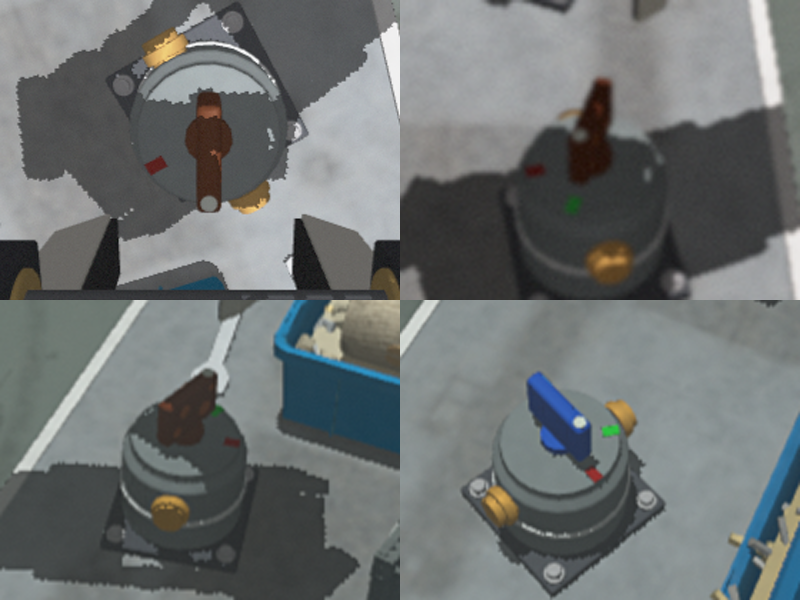

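The bar hides the green mark from above, with its dot over it. Red is at crop (155,165), and the blue knob's dot is still at its red mark. Next is a quick angle check, then I'll hand in.

```bash
python3 - <<'E'
from h import *
T=wristT(robot.observe());f=1/1.4286;p=lambda x,y,z:onz("wrist",180+x*f,130+y*f,z,T)
c=np.array([.461,.25,0]);r=p(155,165,.084)-c;d=p(208,203,.13)-c
print([np.arctan2(v[1],v[0]) for v in(r,d)],np.arctan2(d[1],d[0])-np.arctan2(r[1],r[0]))
robot.hand_in()
E
```

```text
[np.float64(0.20995100377089818), np.float64(1.3417701632741472)] 1.131819159503249
the job is handed in; nothing more can be done
```

I freed the seized brown knob, turned it anticlockwise to the green mark, let go and handed the job in. The robot's clock read about 9 s and the arm was about 120 mm clear above.

- **Freeing it:** I gripped it with 60 N and swung it about ±0.44 rad, three times clockwise with two anticlockwise swings between. The stop torque fell from 0.52 N m on the first swing to almost nothing. After the third clockwise swing it turned past 0.44 with no resistance.
- **Final angle:** the gripper's turn read 1.053 rad just before release (target 1.05). In the last pictures the bar covers the green mark from above.
- **Disagreement:** a rough check from the last wrist picture put the dot 1.13 rad from the red mark, about 0.08 more than the gripper reading. I put that down to hand-picked pixels and calibration error. I ran that check in the same script as the hand-in, so I did not look further.
- **Other checks:** the blue knob was not touched, and its dot still sits by its red mark. The measured contact forces stayed under 10 N at the end of every move.

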